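Refit the stirrer's drive gear

ROBOT

A 7-joint arm with a two-finger parallel gripper is mounted at the origin on a cart in front of the work surface, level with it; the furniture and walls round the work are solid. World frame = base frame: x ahead of the robot, y to its left, z up, the work surface at z = 0. Lengths are in m, angles in rad, forces in N, time in s.
With the tool pointing down it reaches from about 0.425 to 0.95 m from the base axis. Payload 4.7 kg.
Tool frame: the origin (TCP) lies between the finger pads; the fingertips stand 25 mm ahead of it and the grasp point (between the pads) lies 6 mm ahead of it; z points along the fingers, y is the line along which they close (so a half turn about z gives the same grasp; the last joint's range is limited). The gripper opens to 85 mm and grips with 20 to 120 N. Pads are 22 mm wide; open, the fingers measure 114 mm over their backs; the gripper's body (76 mm by 85 mm) begins 54 mm behind the grasp point. The pads swing forward as they close: fully open they stand 13 mm farther back than shut.
Start: joints at [1.321, 0.469, -0.049, 1.532, 0.024, 1.141, -0.082], TCP at [0.148, -0.659, 0.229] pointing down, gripper open.
Joint ranges: [-2.59, 2.59], [-0.33, 1.99], [-1.39, 1.29], [0.1, 2.45], [-1.04, 4.18], [0.21, 1.99], [-2.66, 2.66]. Speed limits (rad/s): [2.57, 2.57, 3.14, 3.14, 3.14, 3.14, 3.14].

INTERFACE

Orientations are given as a 3x3 rotation matrix whose columns are the frame's x, y, z axes.
In Python, from rig import * gives the robot as it stands. Calls block until the motion is done:
- movep(position, orientation): joint-space move of the TCP to a pose.
- move_l(position, attitude=None, feed=0.15, until_force=None): straight line of the TCP; attitude=None keeps the orientation; feed is the mean speed in m/s. With until_force (N) it stops when the force on the tool has changed by that much, and returns True; else False.
- move_joints(angles): joint-space move.
- command_gripper(opening, newtons=None): finger opening in m; newtons is the grip in N (None keeps the last); returns when the fingers have stopped.
- sleep(seconds).
- inverse_kinematics(position, orientation): joint angles nearest the present ones, or None.
- sense(): the state.
- camera(name): name is "side" or "top"; returns (picture, depth): 384x512x3 uint8, red, green, blue; 384x512 float32, m along the optical axis (not along the pixel's ray), 0 where there is no reading.
- camera_params(name): a dict with "K" (3x3 intrinsics, pixels), "position" and "rotation" of the camera in the world. Camera axes: x right, y down, z forward; pixel columns grow to the right and rows downward; lengths in m; the calibration is good to about 2 mm. A picture is of the moment at which its call begins. camera_params takes no time and is no camera call.
A pose or a line that the arm cannot do raises Unreachable and nothing moves.
- finish_job(): hands the job in; it is judged then, once.
The state is a dict: "time_s": time; "joint_pos": joint angles; "qd": joint speeds; "joint_efforts": joint torques, N m; "position": TCP position; "tcp_rot": TCP orientation; "wrist_force": force on the tool from outside, world axes, zero at the start; "ft_torque": the same for the moment, N m; "finger_gap": finger opening in m; "gripper_force": force on a finger pad.
Only numpy, scipy, OpenCV 4.12 (cv2) and the standard library are available. Lean on these libraries where they do the work, as an engineer would, in place of code of your own. Each camera call takes 0.05 s, during which the arm holds its last target. There are 200 camera calls.

TASK

Pull the drawer of the blue cabinet open, take out the cream drive gear, and put it hub up on the splined shaft of the green stirrer drive, turning it until the splines mesh so that it slides right down onto the orange collar. Then press it down against the collar's spring to the end of its travel and finish while still holding the gear pressed down there, without letting go. Leave the other things on the trolley standing where they are.

Things in the scene. Friction and masses are not known exactly. Their poses are not given: they have to be found in the camera images.
- cabinet: Blue one-drawer cabinet, fixed to the trolley, 260 (x) by 220 (y) by 100 mm high. Origin: centre of its underside; its -x face is the front, 130 mm from the origin. The drawer slides out along the cabinet's own -x.
- cabinet_drawer0 (a joint): How far the drawer is pulled out, in m: 0 shut, 0.182 fully out (may start up to 0.02 open). It stays where it is left; 1 to 2 N move it. The gear in it is clear of the cabinet's top once it is out by about 0.15. Inside, the drawer is 215 by 178 mm, its floor 22 mm and the rims of its sides 78 mm above the trolley.
- cabinet_drawer0_handle (a point): Middle of the drawer's handle: a level steel bar 11 mm thick and 110 mm long along the cabinet's y, 35 mm in front of the drawer's face and 62 mm above the trolley; it moves with the drawer. Can be pinched or hooked from above.
- gear_center (a point): Cream nylon gear (loose, 0.1 to 0.2 kg), flat in the drawer, hub up; 54 mm high: toothed disc 65 mm across and 14 mm thick, on it a square hub 36 by 36 mm, 40 mm tall, its flats facing the gear's x and y. Cross-shaped bore right through, arms along x and y, 11.4 mm wide, 27.2 mm tip to tip. Point: on the axis, 27 mm above the underside; z up out of the hub.
- gear_bottom (a point): Centre of the gear's underside, on its axis; same axes as gear_center.
- shaft_top (a point): Upright splined steel shaft. Four splines form a cross along this point's x and y, arms 9 mm wide, 25 mm tip to tip: the gear fits at four angles a quarter turn apart, within about 5 degrees. Point: on the axis at the splines' upper end, 98 mm above the trolley; above it a brass centring cone 12 mm tall, 9 mm thick at its foot. Stiff: does not turn freely (0.4 N m).
- stirrer: Green stirrer drive, fixed to the trolley: gearbox 104 by 96 mm, 50 mm high, a grey motor lying behind it (to its +x, as far as 154 mm, 57 mm high). Origin: on the shaft's axis, at the underside. The shaft stands at its own angle, not the gearbox's.
- collar_top (a point): Centre of the upper face of the orange sprung collar round the shaft, 48 mm across, on which the gear's underside seats; 74 mm above the trolley (24 mm below the splines' upper end) when free.
- collar (a joint): How far the collar is pressed down, in m: 0 free, 0.010 at its stop. The spring takes 4.5 N to start moving and 10.5 N at the stop (less the gear's own weight); it does not move under the gear's weight alone and springs back when released.
- tape_a: Roll of cream masking tape lying flat, 104 mm across, 24 mm high; a bystander, leave it where it stands. Origin: centre of its underside.
- additive_a: Small brown bottle with a black cap, 45 mm across, 96 mm high; a bystander, leave it where it stands. Origin: centre of its underside.
- sand_block: Dark sanding block, 64 by 118 by 31 mm; a bystander, leave it where it stands. Origin: centre of its underside.
- tin_lilac: Lilac paint tin, 72 mm across, 90 mm high; a bystander, leave it where it stands. Origin: centre of its underside.
- tin_beige: Beige and blue paint tin, 72 mm across, 90 mm high; a bystander, leave it where it stands. Origin: centre of its underside.

How it is judged:
On the way, in this order (a step that is already met when the one before it is completed fails the run):
1. the drawer is pulled well open (value of joint cabinet_drawer0 above 0.1 m), for 0.2 s.
2. the gear is lifted clear of the drawer (height (world z) of gear_bottom above 0.085 m), for 0.1 s.
3. the gear has meshed and sits on the collar (distance between gear_bottom and collar_top below 0.005 m and angle between gear_center's own z axis and vertical below 0.1 rad), for 0.1 s.
At the end, for the whole second after the job is handed in: The gear is meshed on the shaft (underside within 4 mm of the collar's face, within 3 mm of the shaft's axis, upright within 0.08 rad), the collar is pressed down by more than 6 mm of its 10 mm, and the fingers still press on the gear (over 2 N) (distance between gear_bottom and collar_top below 0.004 m and horizontal distance between gear_bottom and shaft_top below 0.003 m and angle between gear_center's own z axis and vertical below 0.08 rad and height (world z) of gear_center above 0.085 m and value of joint collar above 0.006 m and contact force between the fingers and gear above 2 N); the arm keeps its last pose, push and grip.
It fails at once if another thing on the trolley is knocked over or pushed away (over 4 cm) (distance of any of tape_a, additive_a, sand_block, tin_lilac, tin_beige from where it was at the start of the episode above 0.04 m or angle between any of tape_a, additive_a, sand_block, tin_lilac, tin_beige's own z axis and vertical above 0.5 rad).
It also fails if it takes over 51 s, if anything falls off the work surface, if the arm or the gripper's body presses on something with over 40 N, if the wrist force passes 120 N, or if a joint passes its speed limit or range.

## Working session

There is one attempt and no reset: what is moved stays moved. The work goes in short steps, each a Python script; the robot and the scene stay as the last script left them, time stands still between calls to the robot, and variables do not carry over. Pictures are saved under pics/ and viewed, at most 10 in all, crops included, and the job is handed in when it is done.

```bash
mkdir -p pics
python3 - <<'E'
from rig import *
import cv2,numpy as np
for n in("top","side"):
    p,d=camera(n); np.savez(f"pics/{n}0.npz",p=p,d=d); cv2.imwrite(f"pics/{n}0.png",cv2.resize(p[:,:,::-1],(800,600)))
    c=camera_params(n); print(n,c)
s=sense(); print(s["time_s"],s["tcp_rot"],s["finger_gap"])
E
```

```text
top {'K': array([[364.313851  ,   0.        , 256.93576996],
       [  0.        , 364.313851  , 195.63299884],
       [  0.        ,   0.        ,   1.        ]]), 'position': array([ 0.31831008, -0.01541686,  1.41156432]), 'rotation': array([[-0.00727166, -0.98698527,  0.16064618],
       [-0.99996415,  0.0078742 ,  0.00311443],
       [-0.00433886, -0.16061777, -0.98700715]])}
side {'K': array([[472.40791334,   0.        , 255.26675192],
       [  0.        , 472.40791334, 201.38237262],
       [  0.        ,   0.        ,   1.        ]]), 'position': array([ 0.0916443 , -1.54058516,  0.69093895]), 'rotation': array([[ 9.54825169e-01, -1.04956142e-01,  2.78016377e-01],
       [-2.97167758e-01, -3.38712300e-01,  8.92729131e-01],
       [ 4.70160469e-04, -9.35017746e-01, -3.54600610e-01]])}
0.1 [[ 9.75707352e-01  2.19077461e-01 -4.78610060e-04]
 [ 2.19077964e-01 -9.75705867e-01  1.70483797e-03]
 [-9.34910678e-05 -1.76827586e-03 -9.99998432e-01]] 0.08542123745995608
```

View pics/top0.png

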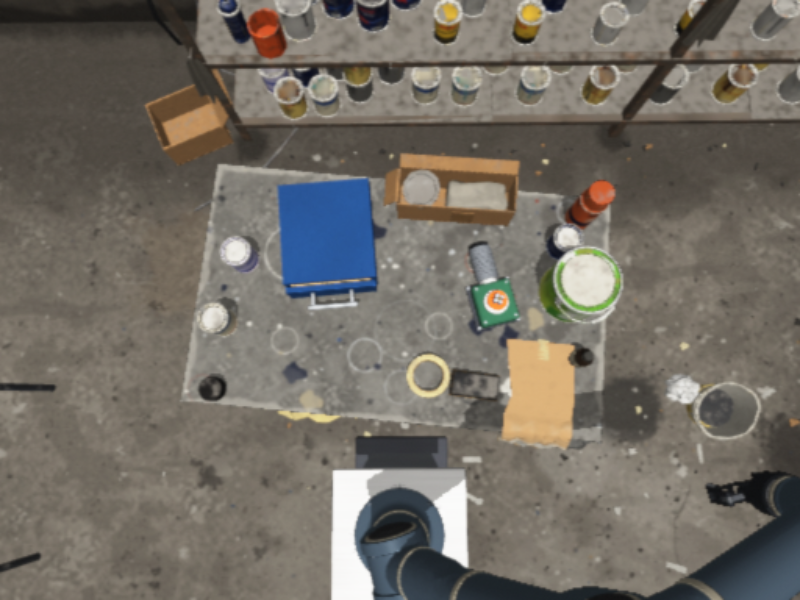

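View pics/side0.png

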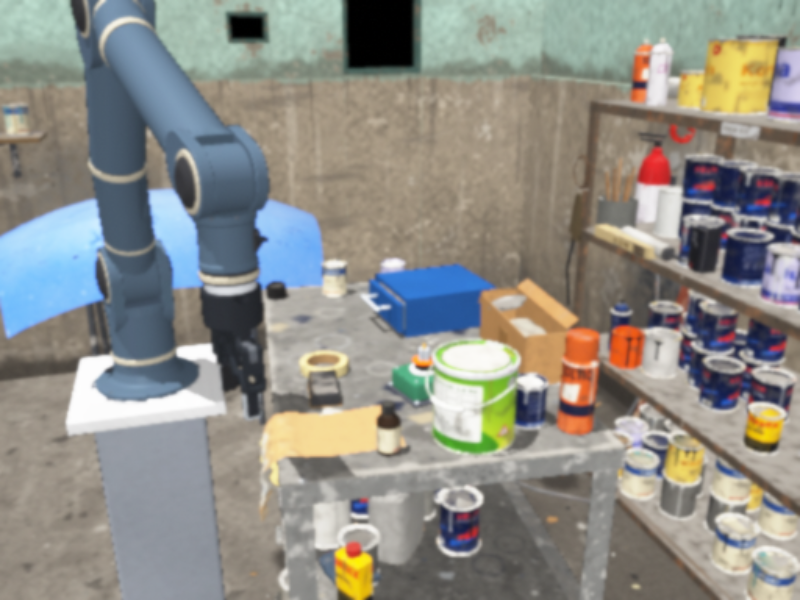

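The top view shows the blue cabinet at (328,235), its handle at (333,303) and the shaft at (497,299). The side view shows the shaft at (424,350), with a large green can close to it. Next I'll turn these into positions.

```bash
cat > h.py <<'E'
import numpy as np, cv2
from rig import *
def cloud(n,d):
    c=camera_params(n); K=c["K"]; v,u=np.mgrid[:d.shape[0],:d.shape[1]]
    P=np.stack([(u-K[0,2])/K[0,0]*d,(v-K[1,2])/K[1,1]*d,d],-1)@c["rotation"].T+c["position"]
    P[d==0]=np.nan; return P
def R(a):  # tool down, tool y (closing) at angle a in world xy
    y=np.array([np.cos(a),np.sin(a),0]); z=np.array([0,0,-1.]); return np.column_stack([np.cross(y,z),y,z])
E
python3 - <<'E'
from h import *
for n in("top","side"):
    f=np.load(f"pics/{n}0.npz"); p,d=f["p"].astype(int),f["d"]; P=cloud(n,d); z=P[...,2]
    r,g,b=p[...,0],p[...,1],p[...,2]
    m=(b>100)&(b>1.6*g)&(b>2*r)&(abs(z-.1)<.012)&(P[...,0]<1)&(P[...,0]>.3)
    q=P[m]; rect=cv2.minAreaRect((q[:,:2]*1000).astype(np.float32)); print(n,"cab",m.sum(),np.median(q[:,2]),rect,cv2.boxPoints(rect).round().tolist())
    if n=="top":
        s=(slice(185,205),slice(185,240)); m=(z[s]>.04)&(z[s]<.08)&(b[s]<1.4*r[s]); q=P[s][m]; print("handle",len(q),q.mean(0),q.min(0),q.max(0))
        rc=cv2.minAreaRect((q[:,:2]*1000).astype(np.float32));print(rc)
    m=(r>150)&(r>1.8*b)&(g<.75*r)&(z>.06)&(z<.09)&(P[...,0]>.4)&(P[...,0]<.75)&(abs(P[...,1]+.17)<.13); q=P[m]
    print("collar",len(q), q.mean(0),q.min(0),q.max(0))
    c=q.mean(0); m=(np.hypot(P[...,0]-c[0],P[...,1]-c[1])<.03)&(z>.088); q=P[m]; print("shaft",len(q),q.mean(0),q.min(0),q.max(0))
    m=(z>.04)&(z<.058)&(g>1.3*r)&(np.hypot(P[...,0]-c[0],P[...,1]-c[1])<.09); print("box",cv2.minAreaRect((P[m][:,:2]*1000).astype(np.float32)))
p=np.load("pics/top0.npz")["p"];a=p[172:212,296:340,::-1]
q=np.load("pics/side0.npz")["p"][210:265,245:305,::-1]
cv2.imwrite("pics/crop.png",np.hstack([cv2.resize(a,(400,400),interpolation=2),cv2.resize(q,(400,400),interpolation=2)]))
E
```

```text
top cab 3652 0.09985668962665883 ((706.412841796875, 167.57444763183594), (263.1546630859375, 215.81297302246094), 4.466408729553223) [[567.0, 265.0], [584.0, 50.0], [846.0, 70.0], [829.0, 285.0]]
handle 123 [0.5462243  0.15685301 0.06532839] [0.53299556 0.09765354 0.04257024] [0.57944102 0.26363705 0.07329409]
((554.1660766601562, 180.44264221191406), (40.81163024902344, 164.01356506347656), 3.8598692417144775)
collar 79 [ 0.54857351 -0.23490048  0.07426479] [ 0.52872867 -0.25792981  0.06776164] [ 0.57132303 -0.21571371  0.08920119]
shaft 33 [ 0.54860481 -0.23644395  0.09738148] [ 0.53659647 -0.24932896  0.08891888] [ 0.5589426  -0.22464505  0.1087715 ]
box ((548.7831420898438, -236.45684814453125), (103.51448059082031, 95.96561431884766), 14.291963577270508)
side cab 1093 0.09774945492820553 ((716.6072998046875, 159.73472595214844), (244.8880615234375, 224.49794006347656), 5.495749473571777) [[584.0, 260.0], [605.0, 36.0], [849.0, 60.0], [828.0, 283.0]]
collar 51 [ 0.54085232 -0.25152672  0.07110847] [ 0.52628356 -0.26560841  0.06424658] [ 0.56200232 -0.22197801  0.07648828]
shaft 38 [ 0.54771127 -0.24529904  0.09589646] [ 0.53539254 -0.25828381  0.08861566] [ 0.56329919 -0.23290559  0.10722385]
box ((518.8042602539062, -251.13214111328125), (50.262115478515625, 92.3822250366211), 21.837265014648438)
```

View pics/crop.png

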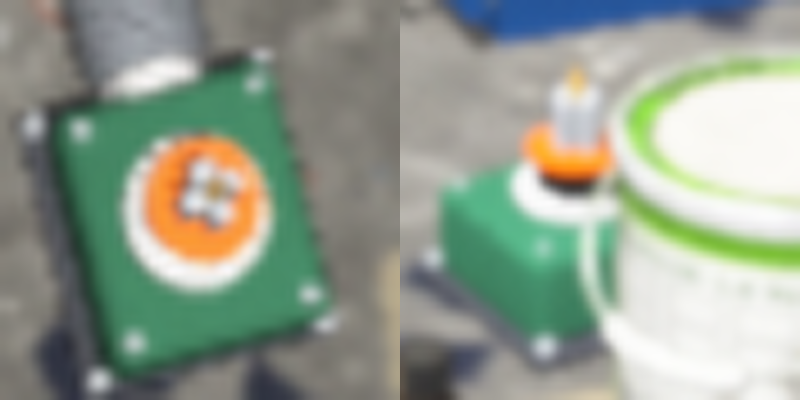

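The crop shows the spline cross at about (213,192), with its arms leaning about 24° from world x. The box centre and the shaft centroid agree. Next I'll refine the handle and the cross angle, check clearance to the can, and check reach.

Run:
```python
from h import *
f=np.load("pics/top0.npz"); p,d=f["p"].astype(int),f["d"]; P=cloud("top",d); z=P[...,2]
r,g,b=p[...,0],p[...,1],p[...,2]
q=P[185:206,185:240][(z[185:206,185:240]>.05)]; q=q[(q[:,0]<.565)&(q[:,1]>.08)&(q[:,1]<.24)]
print(np.round(q[q[:,0].argsort()][::6],3).tolist())
S=np.array([.5487,-.2365]); D=np.hypot(P[...,0]-S[0],P[...,1]-S[1])
for h in(.1,.13,.16,.2): 
    m=(z>h)&(D>.04)&(D<.4)&(P[...,0]<1); i=D[m].argmin(); print(h,D[m].min(),P[m][i])
# spline angle: project plane z=.098 grid, 4-fold phase of whiteness
c=camera_params("top"); t=np.arange(0,2*np.pi,.02)
def pix(w): q=(w-c["position"])@c["rotation"]; return (q@c["K"].T)[...,:2]/q[...,2:]
sat=(p.min(-1)).astype(np.float32)
for dx in(-.002,0,.002):
  for dy in(-.002,0,.002):
    s=0
    for rr in(.007,.009,.011):
      w=np.stack([S[0]+dx+rr*np.cos(t),S[1]+dy+rr*np.sin(t),0*t+.098],-1); uv=pix(w).astype(np.float32)
      v=cv2.remap(sat,uv[None,:,0],uv[None,:,1],cv2.INTER_CUBIC)[0]; s=s+(v*np.exp(4j*t)).mean()
    print(dx,dy,round(abs(s),1),round(np.degrees(np.angle(s))/4,1))
a=np.radians(4.6); ax=np.array([np.cos(a),np.sin(a)]); ay=np.array([-ax[1],ax[0]]); H=np.array([.540,.1545])
for off in(0,.015,.025):
  for o in(0,.13,.15,.16,.175):
    w=H+off*ay-o*ax; print(off,o,np.hypot(*w),[inverse_kinematics([*w,zz],R(a+k)) is not None for zz in(.07,.17) for k in(0,np.pi)])
```

```text
[[0.533, 0.201, 0.071], [0.534, 0.21, 0.065], [0.537, 0.194, 0.072], [0.537, 0.161, 0.067], [0.538, 0.18, 0.065], [0.538, 0.199, 0.064], [0.54, 0.16, 0.071], [0.541, 0.194, 0.07], [0.541, 0.153, 0.067], [0.541, 0.187, 0.067], [0.542, 0.191, 0.064], [0.544, 0.123, 0.069], [0.545, 0.135, 0.067], [0.545, 0.157, 0.066], [0.546, 0.169, 0.059], [0.549, 0.109, 0.064], [0.552, 0.109, 0.065], [0.557, 0.203, 0.062], [0.564, 0.113, 0.063]]
0.1 0.11723114007147581 [ 0.56194853 -0.35298011  0.15249923]
0.13 0.11723114007147581 [ 0.56194853 -0.35298011  0.15249923]
0.16 0.11896888129308232 [ 0.57823582 -0.35174422  0.16043499]Traceback (most recent call last):
  File "<stdin>", line 8, in <module>
ValueError: attempt to get argmin of an empty sequence
```

Run:
```python
from h import *
f=np.load("pics/top0.npz"); p=f["p"].astype(int); S=np.array([.5487,-.2365])
c=camera_params("top"); t=np.arange(0,2*np.pi,.02)
def pix(w): q=(w-c["position"])@c["rotation"]; q=q@c["K"].T; return q[...,:2]/q[...,2:]
sat=(p.min(-1)).astype(np.float32)
for dx in(-.002,0,.002):
  for dy in(-.002,0,.002):
    s=0
    for rr in(.007,.009,.011):
      w=np.stack([S[0]+dx+rr*np.cos(t),S[1]+dy+rr*np.sin(t),0*t+.098],-1); uv=pix(w).astype(np.float32)
      v=cv2.remap(sat,uv[None,:,0],uv[None,:,1],cv2.INTER_CUBIC)[0]; s=s+(v*np.exp(4j*t)).mean()
    print(dx,dy,round(abs(s),1),round(np.degrees(np.angle(s))/4,1))
a=np.radians(4.6); ax=np.array([np.cos(a),np.sin(a)]); ay=np.array([-ax[1],ax[0]]); H=np.array([.540,.1545])
for off in(0,.015,.025):
  for o in(0,.13,.15,.16,.175):
    w=H+off*ay-o*ax; print(off,o,round(np.hypot(*w),3),[inverse_kinematics([*w,zz],R(a+k)) is not None for zz in(.07,.17) for k in(0,np.pi)])
```

```text
-0.002 -0.002 39.4 25.2
-0.002 0 33.9 24.8
-0.002 0.002 10.7 23.1
0 -0.002 54.8 26.0
0 0 48.2 27.2
0 0.002 24.6 31.3
0.002 -0.002 42.8 24.7
0.002 0 37.9 26.7
0.002 0.002 20.8 31.3
0 0 0.562 [True, True, True, True]
0 0.13 0.435 [True, True, True, True]
0 0.15 0.416 [True, True, True, True]
0 0.16 0.406 [True, True, True, True]
0 0.175 0.392 [True, True, True, True]
0.015 0 0.565 [True, True, True, True]
0.015 0.13 0.439 [True, True, True, True]
0.015 0.15 0.42 [True, True, True, True]
0.015 0.16 0.41 [True, True, True, True]
0.015 0.175 0.396 [True, True, True, True]
0.025 0 0.567 [True, True, True, True]
0.025 0.13 0.442 [True, True, True, True]
0.025 0.15 0.423 [True, True, True, True]
0.025 0.16 0.414 [True, True, True, True]
0.025 0.175 0.399 [True, True, True, True]
```

Run:
```python
from h import *
a=np.radians(4.6); ax=np.array([np.cos(a),np.sin(a)]); H=np.array([.540,.1545])
s=sense(); move_l([*s["position"][:2],.32],feed=.3)
movep([*H,.25],R(a)); command_gripper(.030,40); 
print(move_l([*H,.069],feed=.15,until_force=8), sense()["position"])
command_gripper(0,40); s=sense(); print("gap",s["finger_gap"],s["gripper_force"],s["position"],s["wrist_force"])
if s["finger_gap"]>.007:
    w=s["position"][:2]-.17*ax
    print(move_l([*w,.069],feed=.12,until_force=30))
s=sense(); print(s["time_s"],s["finger_gap"],s["position"],s["wrist_force"],s["joint_pos"])
```

```text
False [0.54063843 0.15491801 0.06990496]
gap 0.00016126957750447855 0.0 [0.54012191 0.1544727  0.06920701] [ 1.06756715  0.09391019 -0.15378575]
6.05 0.00016126957750447855 [0.54012191 0.1544727  0.06920701] [ 1.06756715  0.09391019 -0.15378575] [ 0.30950704  0.66413127 -0.91124155  1.912519    0.66999648  0.90214403
 -0.85979374]
```

Run:
```python
from h import *
p,d=camera("side"); q=camera("top")[0]
cv2.imwrite("pics/c1.png",np.hstack([cv2.resize(p[150:230,190:290,::-1],(400,400),interpolation=2),cv2.resize(q[150:230,160:260,::-1],(400,400),interpolation=2)]))
```

```text
(no output)
```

View pics/c1.png

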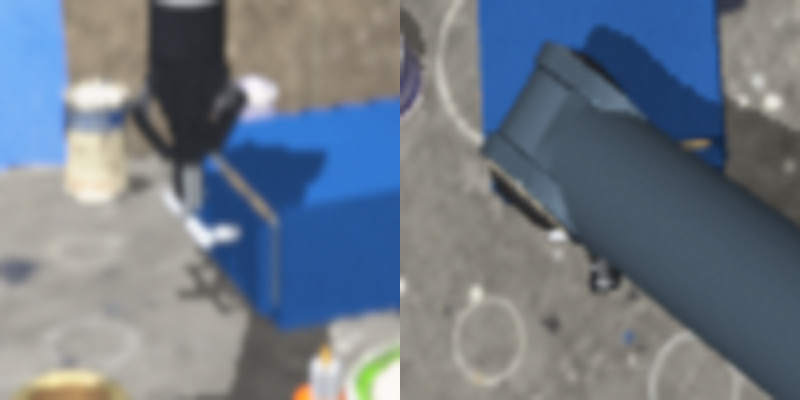

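The fingers closed on nothing, and the bar shows on their robot side in the left crop. I'll measure the bar in the side camera and compare by projection.

Run:
```python
from h import *
def pix(n,w):
    c=camera_params(n); q=(np.atleast_2d(w)-c["position"])@c["rotation"]@c["K"].T; return q[:,:2]/q[:,2:]
a=np.radians(4.6); ax=np.array([np.cos(a),np.sin(a),0]); ay=np.array([-ax[1],ax[0],0])
out=[]
for n,(r0,c0) in(("side",(170,205)),("top",(165,185))):
    p=np.load(f"pics/{n}0.npz")["p"]; im=cv2.resize(p[r0:r0+60,c0:c0+60,::-1],(400,400),interpolation=2)
    for o,col in((0,(0,0,255)),(.02,(0,255,0))):
        e=np.array([.54,.1545,.062])-o*ax
        uv=(pix(n,[e-.055*ay,e+.055*ay])-[c0,r0]+.5)*400/60
        for k in uv: cv2.circle(im,tuple(int(i) for i in k),4,col,1)
        cv2.line(im,*[tuple(int(i) for i in k) for k in uv],col,1)
    out.append(im)
cv2.imwrite("pics/c2.png",np.hstack(out))
```

```text
(no output)
```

View pics/c2.png

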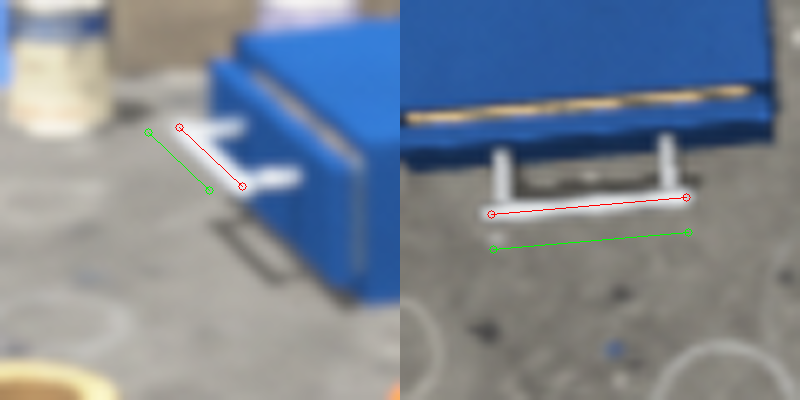

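Run:
```python
from h import *
def pix(n,w):
    c=camera_params(n); q=(np.atleast_2d(w)-c["position"])@c["rotation"]@c["K"].T; return q[:,:2]/q[:,2:]
p,d=camera("side"); r0,c0=150,205; im=cv2.resize(p[r0:r0+60,c0:c0+80,::-1],(800,600),interpolation=2)
s=sense(); t=s["position"]; a=np.radians(4.6); ay=np.array([-np.sin(a),np.cos(a),0])
for w,col in((t,(0,255,255)),(t+.025*s["tcp_rot"][:,2],(0,0,255)),(np.array([.54,.1545,.062])-.055*ay,(0,255,0)),(np.array([.54,.1545,.062])+.055*ay,(0,255,0))):
    cv2.circle(im,tuple(int(i) for i in (pix("side",w)[0]-[c0,r0]+.5)*10),5,col,1)
cv2.imwrite("pics/c3.png",im); print(s["tcp_rot"].round(3).tolist(),s["finger_gap"])
```

```text
[[-0.08, 0.997, 0.0], [0.997, 0.08, -0.0], [-0.0, 0.0, -1.0]] -0.00024327256663538808
```

View pics/c3.png

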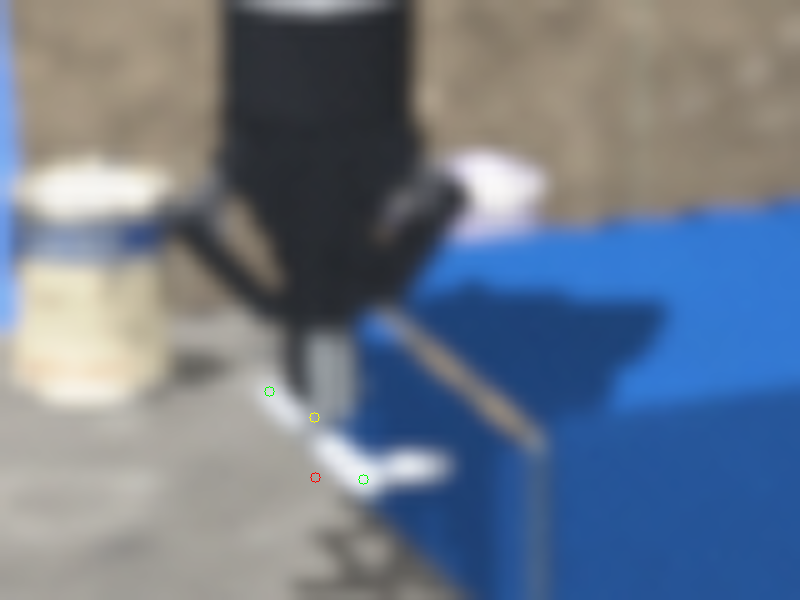

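The fingers look as if they end near the TCP mark at (314,417), short of the expected tip at (315,477). I'll lift, then probe the bar top with the closed fingers.

Run:
```python
from h import *
a=np.radians(4.6)
print(move_l([.54,.1545,.13],feed=.1,until_force=6),sense()["position"])
if sense()["position"][2]>.12:
    print(move_l([.539,.1545,.06],feed=.06,until_force=5)); s=sense(); print(s["position"],s["wrist_force"],s["finger_gap"],s["time_s"])
    move_l([.539,.1545,.13],feed=.2)
```

```text
False [0.5397694  0.15406341 0.12977568]
True
[0.53940405 0.15437754 0.06538535] [-0.60147823 -1.11180339  4.63503018] 0.00027969472874373656 7.95
```

Run:
```python
from h import *
move_l([.47,.15,.07],feed=.25)
print(move_l([.47,.15,-.002],feed=.07,until_force=5)); s=sense(); print(s["position"],s["wrist_force"],s["time_s"])
c=cloud("side",camera("side")[1])
m=(abs(c[...,0]-.47)<.04)&(abs(c[...,1]-.15)<.04)&(c[...,2]>.006); q=c[m]; print(len(q)); 
for h in np.arange(0,.14,.01):
    k=q[(q[:,2]>=h)&(q[:,2]<h+.01)]; print(round(h,2),len(k),(k[:,:2].min(0).round(3),k[:,:2].max(0).round(3)) if len(k) else "")
```

```text
True
[ 0.4694303   0.149892   -0.00200528] [-0.86568661  0.28147398  5.27847083] 9.9417
1202
0.0 7 (array([0.463, 0.126]), array([0.485, 0.148]))
0.01 15 (array([0.459, 0.133]), array([0.484, 0.145]))
0.02 17 (array([0.459, 0.131]), array([0.484, 0.152]))
0.03 16 (array([0.46 , 0.129]), array([0.487, 0.15 ]))
0.04 35 (array([0.441, 0.128]), array([0.509, 0.16 ]))
0.05 49 (array([0.435, 0.128]), array([0.508, 0.166]))
0.06 43 (array([0.431, 0.121]), array([0.51 , 0.167]))
0.07 31 (array([0.43 , 0.126]), array([0.51 , 0.162]))
0.08 38 (array([0.431, 0.124]), array([0.51, 0.15]))
0.09 50 (array([0.431, 0.123]), array([0.51 , 0.148]))
0.1 57 (array([0.43 , 0.121]), array([0.509, 0.154]))
0.11 46 (array([0.432, 0.126]), array([0.508, 0.149]))
0.12 18 (array([0.437, 0.112]), array([0.51 , 0.154]))
0.13 47 (array([0.436, 0.11 ]), array([0.508, 0.144]))
0.14 46 (array([0.436, 0.11 ]), array([0.51 , 0.144]))
```

Both probes agree: the closed fingertips lie at the reported TCP, with an offset of about 0 instead of 25 mm. The earlier pinch therefore closed above the bar. I'll pinch again lower, with the hand tilted back so the knuckles clear the drawer face.

```bash
cat >> h.py <<'E'
A=np.radians(4.6); AX=np.array([np.cos(A),np.sin(A),0])
def T(t): # pinch along cabinet x, top leaning to the robot by t
    Z=np.array([0,0,1.]); z=np.sin(t)*AX-np.cos(t)*Z; y=np.cos(t)*AX+np.sin(t)*Z; return np.column_stack([np.cross(y,z),y,z])
E
python3 - <<'E'
from h import *
B=np.array([.539,.1545,.062]); t=np.radians(20); Rt=T(t); g=B+.012*Rt[:,2]
move_l([.47,.15,.10],feed=.3)
ok=[inverse_kinematics(g-o*AX,Rt) is not None for o in(0,.1,.16,.175)]; print(ok)
if all(ok):
    command_gripper(.034,40); move_l(g+[0,0,.06],Rt,feed=.25)
    print(move_l(g,feed=.1,until_force=8),sense()["position"])
    command_gripper(0,40); s=sense(); print("gap",s["finger_gap"],s["gripper_force"],s["wrist_force"])
    if s["finger_gap"]>.007:
        print(move_l(s["position"]-.172*AX,feed=.12,until_force=30)); s=sense(); print(s["finger_gap"],s["position"],s["wrist_force"])
        command_gripper(.034); move_l(s["position"]+[0,0,.1],feed=.3)
print(sense()["time_s"])
E
```

```text
[True, True, False, False]
10.4833
```

Run:
```python
from h import *
B=np.array([.539,.1545,.062]); AY=np.array([-AX[1],AX[0],0])
for off in(0,.02):
  for td in(20,15,10,5,0,-10):
    Rt=T(np.radians(td)); g=B+.012*Rt[:,2]+off*AY
    print(off,td,[o for o in(0,.1,.12,.13,.14,.15,.16,.17) if inverse_kinematics(g-o*AX,Rt) is not None])
f=np.load("pics/side0.npz"); P=cloud("side",f["d"]); q=P.reshape(-1,3); u=(q-B)@AX; v=(q-B)@AY; m=(abs(v)<.1)
for lo in np.arange(-.01,.06,.005):
    k=q[m&(u>=lo)&(u<lo+.005)&(q[:,2]>.01)]; print(round(lo,3),len(k),np.percentile(k[:,2],[50,95]).round(3) if len(k) else "")
```

```text
0 20 [0, 0.1, 0.12, 0.13]
0 15 [0, 0.1, 0.12, 0.13, 0.14, 0.15, 0.16]
0 10 [0, 0.1, 0.12, 0.13, 0.14, 0.15, 0.16, 0.17]
0 5 [0, 0.1, 0.12, 0.13, 0.14, 0.15, 0.16, 0.17]
0 0 [0, 0.1, 0.12, 0.13, 0.14, 0.15, 0.16, 0.17]
0 -10 [0, 0.1, 0.12, 0.13, 0.14, 0.15, 0.16, 0.17]
0.02 20 [0, 0.1, 0.12, 0.13, 0.14]
0.02 15 [0, 0.1, 0.12, 0.13, 0.14, 0.15, 0.16, 0.17]
0.02 10 [0, 0.1, 0.12, 0.13, 0.14, 0.15, 0.16, 0.17]
0.02 5 [0, 0.1, 0.12, 0.13, 0.14, 0.15, 0.16, 0.17]
0.02 0 [0, 0.1, 0.12, 0.13, 0.14, 0.15, 0.16, 0.17]
0.02 -10 [0, 0.1, 0.12, 0.13, 0.14, 0.15, 0.16, 0.17]
-0.01 1 [0.065 0.065]
-0.005 19 [0.062 0.068]
0.0 19 [0.065 0.067]
0.005 3 [0.065 0.066]
0.01 5 [0.06  0.066]
0.015 5 [0.06  0.061]
0.02 3 [0.063 0.063]
0.025 6 [0.059 0.062]
0.03 11 [0.056 0.069]
0.035 230 [0.058 0.086]
0.04 49 [0.067 0.086]
0.045 23 [0.085 0.087]
0.05 13 [0.084 0.09 ]
0.055 57 [0.092 0.098]
```

Run:
```python
from h import *
AY=np.array([-AX[1],AX[0],0]); Rt=T(np.radians(13)); g=np.array([.539,.1545,.062])+.011*Rt[:,2]+.012*AY
ok=[inverse_kinematics(g-o*AX,Rt) is not None for o in(0,.1,.165)]; print(ok)
if all(ok):
    command_gripper(.034,40); move_l(g+[0,0,.06],Rt,feed=.25)
    print(move_l(g,feed=.1,until_force=8),sense()["position"])
    command_gripper(0,40); s=sense(); print("gap",s["finger_gap"],s["gripper_force"],s["wrist_force"])
    if s["finger_gap"]>.007:
        print(move_l(g-.165*AX,feed=.12,until_force=30)); s=sense(); print(s["finger_gap"],s["position"],s["wrist_force"])
        command_gripper(.034); move_l(s["position"]+[0,0,.1],feed=.3)
print(sense()["time_s"])
```

```text
[True, True, True]
False [0.54064193 0.16689995 0.05150782]
gap 0.009132901709401769 39.16699826717377 [-2.13408483 -0.36209208  4.17129498]
False
0.009138836120644993 [0.37583768 0.1539245  0.0519476 ] [-0.47444977 -0.49713617 12.03706069]
14.95
```

Run:
```python
from h import *
movep([.5,-.08,.28],R(0.0)); 
p,d=camera("top"); np.savez("pics/top1.npz",p=p,d=d); ps,ds=camera("side"); np.savez("pics/side1.npz",p=ps,d=ds)
P=cloud("top",d); z=P[...,2]; q=p.astype(int)
near=(P[...,0]>.36)&(P[...,0]<.62)&(abs(P[...,1]-.155)<.1)
hub=near&(z>.066)&(z<.085)&(q[...,0]>q[...,2]+10)&(q[...,0]>120)
h=P[hub]; print("hub",len(h),h.mean(0) if len(h) else "",cv2.minAreaRect((h[:,:2]*1000).astype(np.float32)) if len(h)>4 else "")
dk=near&(z>.028)&(z<.045)&(q[...,0]>q[...,2]+10)&(q[...,0]>120); h=P[dk]; print("disc",len(h),h.mean(0) if len(h) else "",cv2.minEnclosingCircle((h[:,:2]*1000).astype(np.float32)) if len(h) else "")
cv2.imwrite("pics/c4.png",np.hstack([cv2.resize(p[145:245,170:270,::-1],(400,400),interpolation=2),cv2.resize(ps[150:250,190:290,::-1],(400,400),interpolation=2)])); print(sense()["time_s"],sense()["position"])
```

```text
hub 307 [0.48932605 0.15823673 0.07669829] ((511.2763977050781, 154.466796875), (170.12222290039062, 190.84158325195312), 4.000307083129883)
disc 140 [0.50006651 0.14869806 0.03451105] ((528.8221435546875, 149.5093536376953), 105.60962677001953)
16.1833 [ 0.49914868 -0.07780411  0.27933761]
```

View pics/c4.png

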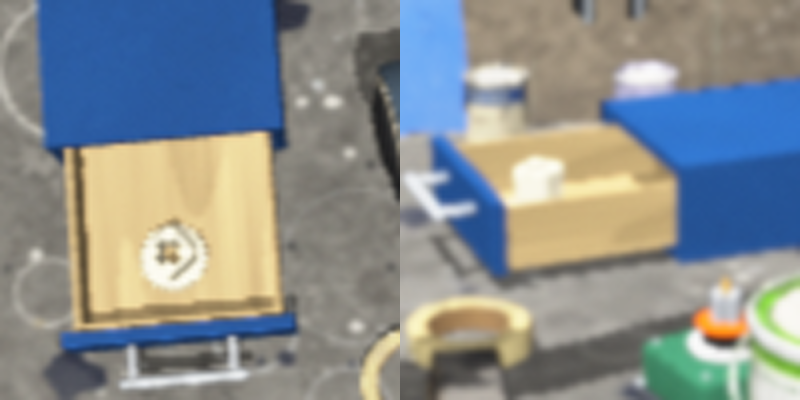

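The drawer is open. The gear is at crop (172,255), with its hub turned about 45°. Next I'll fit the hub.

Run:
```python
from h import *
f=np.load("pics/top1.npz"); p,d=f["p"],f["d"]; P=cloud("top",d); z=P[...,2]; q=p.astype(int)
c0=P[208,212]; print(c0)
near=np.hypot(P[...,0]-.48,P[...,1]-.157)<.05
near[:195]=0; near[:, :200]=0; near[:,226:]=0
h=P[near&(z>.064)&(z<.09)]; r=(h[:,:2]*1000).astype(np.float32)
print("hub",len(h),h.mean(0),np.median(h[:,2]),cv2.minAreaRect(r))
print("all>.03",[ (lambda k:(len(k),cv2.minEnclosingCircle((k[:,:2]*1000).astype(np.float32))))(P[near&(z>.029)&(z<.05)])])
# cross-bore 4-fold phase at z=.076
c=camera_params("top"); t=np.arange(0,2*np.pi,.02); g=p.min(-1).astype(np.float32); S=h.mean(0)
for dx in(-.002,0,.002):
  for dy in(-.002,0,.002):
    o=[]
    for rs,sg in(((.008,.010,.012),-1),((.019,.021,.023),1)):
      s=0
      for rr in rs:
        w=np.stack([S[0]+dx+rr*np.cos(t),S[1]+dy+rr*np.sin(t),0*t+.076],-1); k=(w-c["position"])@c["rotation"]@c["K"].T; uv=(k[:,:2]/k[:,2:]).astype(np.float32)
        s=s+sg*(cv2.remap(g,uv[None,:,0],uv[None,:,1],cv2.INTER_CUBIC)[0]*np.exp(4j*t)).mean()
      o+=[round(abs(s),1),round(np.degrees(np.angle(s))/4,1)]
    print(dx,dy,o)
im=cv2.resize(p[190:230,192:232,::-1],(500,500),interpolation=2); cv2.imwrite("pics/c5.png",im)
```

```text
[0.49727867 0.16170946 0.02508471]
hub 72 [0.4884968  0.15865217 0.07413796] 0.07472639717170715 ((473.4012451171875, 152.47821044921875), (83.57955932617188, 42.24859619140625), 17.092098236083984)
all>.03 [(108, ((492.4156188964844, 157.96815490722656), 31.993541717529297))]
-0.002 -0.002 [np.float64(4.0), np.float64(2.4), np.float64(1.7), np.float64(15.2)]
-0.002 0 [np.float64(11.6), np.float64(1.3), np.float64(9.1), np.float64(7.8)]
-0.002 0.002 [np.float64(23.0), np.float64(0.2), np.float64(17.9), np.float64(5.3)]
0 -0.002 [np.float64(12.1), np.float64(-45.0), np.float64(10.1), np.float64(-1.5)]
0 0 [np.float64(3.9), np.float64(-37.1), np.float64(15.7), np.float64(-1.1)]
0 0.002 [np.float64(13.6), np.float64(-5.3), np.float64(20.0), np.float64(-1.4)]
0.002 -0.002 [np.float64(35.6), np.float64(44.7), np.float64(17.8), np.float64(-3.6)]
0.002 0 [np.float64(27.4), np.float64(-43.2), np.float64(20.4), np.float64(-4.0)]
0.002 0.002 [np.float64(10.1), np.float64(-33.3), np.float64(19.0), np.float64(-5.0)]
```

View pics/c5.png

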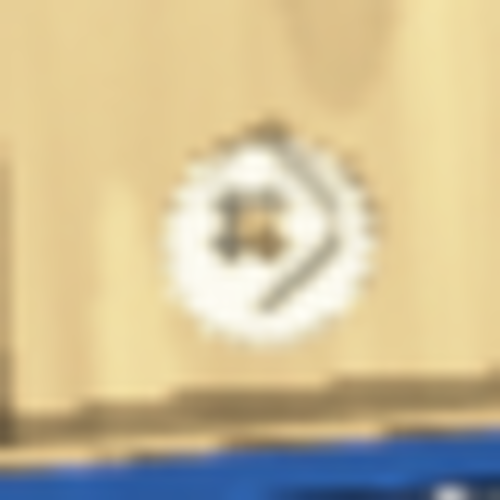

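Bore centre at (250,228) with its arms at 45° in the image gives the gear at about (0.4917, 0.1572), yaw about 43°. This agrees with the disc circle fit. Next I'll grasp and lift it.

Run:
```python
from h import *
G=np.array([.4917,.1572]); S=np.array([.5488,-.237])
j0=np.array(sense()["joint_pos"]); best=None
for k in range(-2,3):
    b=np.radians(43+90*k); q1=inverse_kinematics([*G,.04],R(b)); q2=inverse_kinematics([*S,.1],R(b-np.radians(17)))
    if q1 is None or q2 is None: continue
    m=abs(np.array(q1)-j0).max()+abs(np.array(q2)-np.array(q1)).max(); print(43+90*k,m.round(2),np.round(q1,2),np.round(q2,2))
    if best is None or m<best[0]: best=(m,b)
b=best[1]; np.save("b.npy",b)
command_gripper(.056,60); movep([*G,.15],R(b))
print(move_l([*G,.037],feed=.12,until_force=6),sense()["position"])
command_gripper(0,60); s=sense(); print("gap",s["finger_gap"],s["gripper_force"],s["wrist_force"],s["position"])
if s["finger_gap"]>.03:
    move_l([*G,.15],feed=.15); s=sense(); print("lifted",s["finger_gap"],s["wrist_force"],s["position"])
p,d=camera("side"); np.savez("pics/side2.npz",p=p,d=d); cv2.imwrite("pics/c6.png",cv2.resize(p[120:210,170:290,::-1],(800,600),interpolation=2)); print(s["time_s"])
```

```text
-137 3.52 [-0.94  0.57  0.72  2.1  -0.6   0.68 -2.21] [ 0.61  0.51 -0.36  1.83  0.23  0.84 -2.55]
-47 2.16 [ 0.17  0.58 -0.72  2.04  0.57  0.73 -1.74] [ 0.82  0.57 -0.66  1.82  0.44  0.9  -1.16]
43 1.38 [ 0.32  0.68 -0.95  2.03  0.76  0.83 -0.32] [ 1.02  0.71 -0.99  1.81  0.69  1.02  0.21]
133 1.97 [ 0.48  0.87 -1.24  2.02  0.99  1.04  1.06] [ 1.16  0.92 -1.31  1.8   0.95  1.23  1.59]
223 3.52 [-0.94  0.57  0.72  2.1  -0.6   0.68 -2.21] [ 0.61  0.51 -0.36  1.83  0.23  0.84 -2.55]
False [0.49220407 0.15752747 0.03762592]
gap 0.03528836022424325 60.402047261595726 [ 0.53932272 -1.11214713  6.19454096] [0.49233252 0.15746146 0.03787083]
lifted 0.0352621078796869 [-0.29410454 -0.32327831 -1.83758743] [0.4910442  0.15653774 0.14900278]
19.875
```

View pics/c6.png

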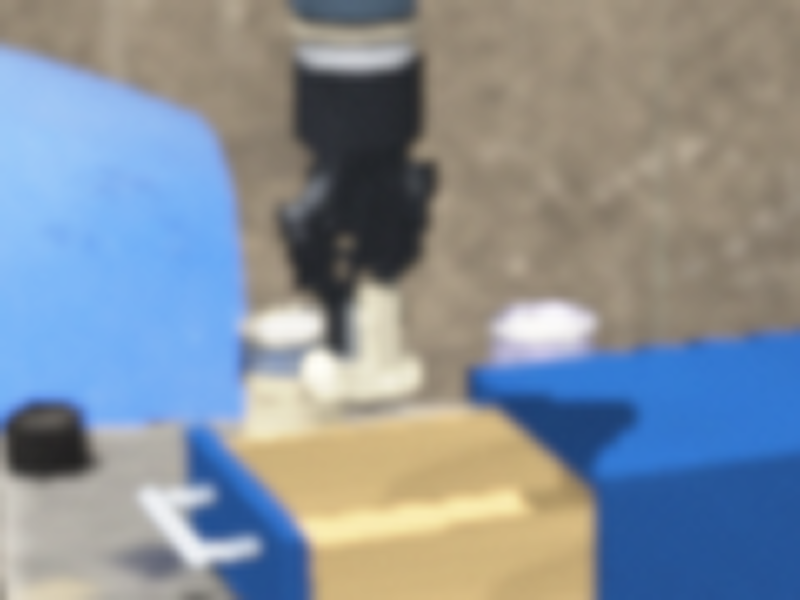

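The gear is held upright at the hub, with its disc at about (360,375) in the crop. Next I'll carry it over the shaft and descend under force control.

Run:
```python
from h import *
S=np.array([.5488,-.237]); b=float(np.load("b.npy")); f=b-np.radians(17)
s=sense(); move_l([*s["position"][:2],.17],feed=.3)
move_l([*S,.16],R(f),feed=.22)
m=move_l([*S,.088],feed=.06,until_force=3.5); s=sense(); print(m,s["position"],s["wrist_force"],s["ft_torque"],s["finger_gap"],s["time_s"])
p,d=camera("side"); np.savez("pics/side3.npz",p=p,d=d); cv2.imwrite("pics/c7.png",cv2.resize(p[190:280,230:350,::-1],(800,600),interpolation=2))
```

```text
True [ 0.54855584 -0.23699822  0.11357542] [-0.78432368 -0.65727846  4.96094887] [-0.07100928  0.34603953  0.02224905] 0.035178909766835 22.9167
```

It stopped with the underside at about 0.098, which is on top of the splines. I'll search small offsets and angles under light force.

```bash
cat > search.py <<'E'
from h import *
S=np.array([.5488,-.237]); b=float(np.load("b.npy")); f=b-np.radians(17)
t0=sense()["time_s"]; z0=.1136
xy=[(0,-1.5),(-1.5,0),(1.5,0),(0,1.5),(1.3,-1.8),(-1.3,-1.8),(0,-3),(1.5,1.5),(-1.5,1.5),(3,0),(-3,0)]
cand=[(0,0,r) for r in(5,-5)]+[(x,y,0) for x,y in xy]+[(x,y,r) for x,y in xy[:6] for r in(5,-5)]
hit=None
for x,y,r in cand:
    if sense()["time_s"]-t0>13: break
    q=S+np.array([x,y])/1000; A2=R(f+np.radians(r))
    move_l([*q,z0+.002],A2,feed=.06)
    m=move_l([*q,z0-.006],feed=.05,until_force=4.5); s=sense()
    print((x,y,r),m,(s["position"][:2]-q).round(4),round(s["position"][2],4),s["wrist_force"].round(1),s["ft_torque"].round(2))
    if s["position"][2]<z0-.004: hit=(x,y,r); break
print(hit,sense()["time_s"]); np.save("hit.npy",np.array(hit if hit else [np.nan]*3))
E
python3 search.py
```

```text
(0, 0, 5) True [0.0007 0.0003] 0.1135 [-1.2 -0.2 10.1] [ 0.05  0.53 -0.07]
(0, 0, -5) True [ 0.001  -0.0002] 0.1133 [-3.3 -0.3  9.9] [-0.05  0.62  0.04]
(0, -1.5, 0) True [-0.0013 -0.0004] 0.1084 [-0.  -0.3 -1.9] [-0.02 -0.01 -0.  ]
(0, -1.5, 0) 24.4167
```

Run:
```python
from h import *
q=[.5488,-.2385]
m=move_l([*q,.086],feed=.05,until_force=4); s=sense(); print(m,s["position"],s["wrist_force"].round(1),s["ft_torque"].round(2),s["time_s"])
if s["position"][2]<.0925:
    sleep(.3)
    for z in(.086,.083,.080,.079):
        move_l([*q,z],feed=.03); sleep(.15); s=sense(); print(z,s["position"],s["wrist_force"].round(1),s["ft_torque"].round(2),s["finger_gap"],s["time_s"])
```

```text
True [ 0.54746164 -0.23898269  0.10263209] [ 0.5  0.6 -1.3] [ 0.08 -0.22  0.04] 24.6917
```

Run:
```python
from h import *
q=[.5482,-.2387]
m=move_l([*q,.086],feed=.05,until_force=7); s=sense(); print(m,s["position"],s["wrist_force"].round(1),s["ft_torque"].round(2),s["time_s"])
if s["position"][2]<.0925:
    sleep(.3)
    for z in(.086,.083,.080,.079):
        move_l([*q,z],feed=.03); sleep(.15); s=sense(); print(z,s["position"],s["wrist_force"].round(1),s["ft_torque"].round(2),s["finger_gap"],s["time_s"])
p,d=camera("side"); np.savez("pics/side4.npz",p=p,d=d); cv2.imwrite("pics/c8.png",cv2.resize(p[190:280,230:350,::-1],(800,600),interpolation=2))
```

```text
False [ 0.54810321 -0.23905559  0.0862199 ] [-2.6 -1.5  3.5] [-0.19  0.4  -0.05] 25.1917
0.086 [ 0.54809648 -0.23906108  0.08624184] [-2.8 -1.3  5.7] [-0.37  0.49  0.01] 0.03555960793291723 25.8917
0.083 [ 0.54807706 -0.23904508  0.08322102] [-2.6 -2.3  5.7] [-0.34  0.47 -0.04] 0.035312308075915136 26.2917
0.08 [ 0.5480863  -0.23903128  0.08042626] [-4.3 -2.   7. ] [-0.32  0.64 -0.03] 0.03529465929721166 26.6917
0.079 [ 0.54811837 -0.23908244  0.07995515] [-4.6 -2.1 10.1] [-0.33  0.84 -0.07] 0.035092693378633244 27.0917
```

View pics/c8.png

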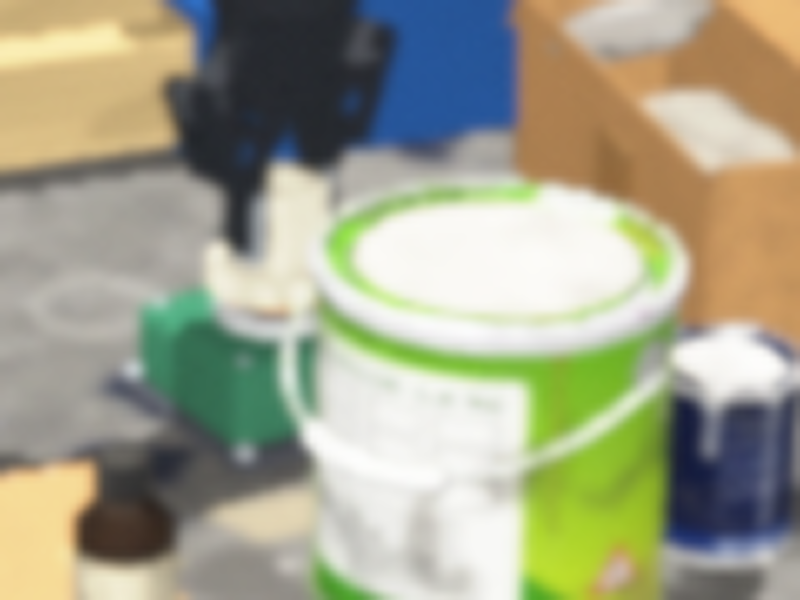

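The gear at (265,280) sits upright on the shaft and is pressed down, with the collar almost on the white ring. The force rise and the halt at z 0.080 show the collar is at its stop.

Run:
```python
from rig import *
print(finish_job())
```

```text
the job is handed in; nothing more can be done
None
```

I handed the job in at about 27 s with the gear meshed on the shaft and still held pressed down, the collar at its stop by the force and height readings; `finish_job()` returned no verdict.

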